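# Build a sieve tower on the shaker

## Task

Set up the small sieve shaker for a run: build the sieve tower straight up on its steel pan, one piece at a time, first the blue sieve, then the green, then the yellow, and last the white lid with the red knob. Each piece must sit fully home and level on the one below, and the tube rack and the bottles standing about must be left where they are.

Things in the scene. Friction and masses are not known exactly. Their poses are not given: they have to be found in the camera images.
- pan_rim (a point): centre of the rim of the round steel pan (60 mm outside, 54 mm bore, 15 mm deep) fixed on top of the white round sieve shaker (110 mm diameter, 40 mm tall, fixed to the bench); the rim is 72 mm above the bench and open upward, z is up. A sieve seated in it has its point 12 mm above this one.
- sieve_blue_c (a point): Blue open-topped round sieve, very fine wire mesh, loose, 90 g, 40 mm tall: a tapered spigot below (8 mm tall, 42 mm diameter at the foot, 51 mm above), then a straight 60 mm frame 32 mm tall, 3 mm wall, 54 mm bore. Stands on its spigot. Point: on the axis half-way up, 20 mm above the foot; z up. Home, the frame's lower edge rests on the rim below: the next sieve's point is 32 mm above this one's.
- sieve_green_c (a point): Green open-topped round sieve, medium wire mesh, loose, 90 g, 40 mm tall: a tapered spigot below (8 mm tall, 42 mm diameter at the foot, 51 mm above), then a straight 60 mm frame 32 mm tall, 3 mm wall, 54 mm bore. Stands on its spigot. Point: on the axis half-way up, 20 mm above the foot; z up. Home, the frame's lower edge rests on the rim below: the next sieve's point is 32 mm above this one's.
- sieve_yellow_c (a point): Yellow open-topped round sieve, coarse wire mesh, loose, 90 g, 40 mm tall: a tapered spigot below (8 mm tall, 42 mm diameter at the foot, 51 mm above), then a straight 60 mm frame 32 mm tall, 3 mm wall, 54 mm bore. Stands on its spigot. Point: on the axis half-way up, 20 mm above the foot; z up. Home, the frame's lower edge rests on the rim below: the next sieve's point is 32 mm above this one's.
- sieve_lid_c (a point): Round white lid with an upright red knob, loose, 70 g, 48 mm tall: the same tapered spigot as the sieves (8 mm), a white disc 60 mm in diameter (8 to 17 mm above the foot) and a cylindrical knob 22 mm in diameter (17 to 48 mm above the foot), the place to grip. Point: on the axis, 24 mm above the foot; z up. Home on a sieve, its point is 36 mm above that sieve's.
- tube_block_c (a point): bystander: white rack full of capped white micro-tubes, 68 x 150 x 91 mm, loose; point at its centre, 45 mm above the bench, y along its long side, z up. Leave it alone.
- bottle_c_c (a point): bystander: translucent reagent bottle with a white screw cap and a purple stripe on its label, loose, the left one of the front two; 68 mm diameter, 154 mm tall; point on the axis half-way up, z up. Leave it alone.
- bottle_b_c (a point): bystander: reagent bottle of the same kind with a green stripe on its label, loose, the right one of the front two; 68 mm diameter, 154 mm tall; point on the axis half-way up, z up. Leave it alone.

How it is judged (in metres and radians):
On the way, in this order (a step that is already met when the one before it is completed fails the run):
1. the blue sieve sits home in the shaker's pan (horizontal distance between sieve_blue_c and pan_rim below 0.006 m and z of sieve_blue_c in the frame of pan_rim between 0.009 and 0.015 m and angle between sieve_blue_c's own z axis and vertical below 0.08 rad), for 0.2 s.
2. the green sieve sits home in the blue one (horizontal distance between sieve_green_c and sieve_blue_c below 0.006 m and z of sieve_green_c in the frame of sieve_blue_c between 0.029 and 0.035 m and angle between sieve_green_c's own z axis and vertical below 0.08 rad), for 0.2 s.
3. the yellow sieve sits home in the green one (horizontal distance between sieve_yellow_c and sieve_green_c below 0.006 m and z of sieve_yellow_c in the frame of sieve_green_c between 0.029 and 0.035 m and angle between sieve_yellow_c's own z axis and vertical below 0.08 rad), for 0.2 s.
4. the lid sits home on the yellow sieve (horizontal distance between sieve_lid_c and sieve_yellow_c below 0.006 m and z of sieve_lid_c in the frame of sieve_yellow_c between 0.033 and 0.039 m and angle between sieve_lid_c's own z axis and vertical below 0.08 rad), for 0.2 s.
At the end, for the whole second after the job is handed in: From the pan upward stand blue, green, yellow and lid, each spigot home in the piece below: heights within 3 mm of seated, axes within 6 mm of the piece below, tilted under 0.08 rad, all released and still (all of step 1 and all of step 2 and all of step 3 and all of step 4); the robot touches nothing.
It fails at once if the tube rack is pushed more than 30 mm or tipped (distance of tube_block_c from where it was at the start of the episode above 0.03 m or angle between tube_block_c's own z axis and vertical above 0.3 rad).
It fails at once if the purple-striped bottle is pushed more than 30 mm or tipped (distance of bottle_c_c from where it was at the start of the episode above 0.03 m or angle between bottle_c_c's own z axis and vertical above 0.3 rad).
It fails at once if the green-striped bottle is pushed more than 30 mm or tipped (distance of bottle_b_c from where it was at the start of the episode above 0.03 m or angle between bottle_b_c's own z axis and vertical above 0.3 rad).
It also fails if it takes over 90 s, if anything falls off the work surface, if the arm or the gripper's body presses on something with over 40 N, if the wrist force passes 120 N, or if a joint passes its speed limit or range.

## Robot

A 6-joint arm with a two-finger parallel gripper is mounted at the origin on a cart in front of the work surface, level with it; the furniture and walls round the work are solid. World frame = base frame: x ahead of the robot, y to its left, z up, the work surface at z = 0. Lengths are in mm, angles in rad, forces in N, time in s.
With the tool pointing down it reaches from about 350 to 975 mm from the base axis. Payload 7.1 kg.
Tool frame: the origin (TCP) lies midway between the tips of the shut fingers; the grasp point (between the pads) lies pinch_z behind it (pinch_z is the distance from the TCP to the grasp point, in mm); z points along the fingers, y is the line along which they close (so a half turn about z gives the same grasp; the last joint's range is limited). The gripper opens to 88 mm and grips with 3 to 60 N. Pads are 20 mm wide; open, the fingers measure 115 mm over their backs; the gripper's body (75 mm by 178 mm) begins 61 mm behind the grasp point.
Start: joints at [1.285, 0.423, 1.63, -0, 1.089, -0.019], TCP at [164.747, 602.879, 222.675] pointing down, gripper open.
Joint ranges: [-3, 3], [-0.9, 2.11], [0.09, 2.58], [-1.31, 4.45], [0.11, 2.69], [-2.54, 2.54]. Speed limits (rad/s): [2.39, 2.39, 3.01, 3.14, 3.14, 3.14].

## Interface

Orientations are given as a rotation vector (axis times angle).
In Python, from workcell import get_obs, get_image, close_job, pinch_z gives the robot as it stands.
- The arm moves only by the tool jog_arm, never from a script. Its argument "commands" is a list of rows, each a list of 3 entries, a list of its own where there are three numbers: the gripper command: -1 is shut, 1 is fully open, values between are in proportion, then the shift along the tool's x, y, z as a fraction of full scale, then the turn, a rotation vector about the tool's x, y, z as a fraction of full scale. In form: [[gripper, [tx, ty, tz], [rx, ry, rz]], ...]. A call has 1 to 10 rows; each row shifts and turns the commanded pose from where the row before left it, along the tool's axes as they then stand; what a row does not reach is not made up. Full scale, the value 1, is 0.1 m for a shift and 45 degrees for a turn. A row lasts 1/10 s, in which the tool goes at most 50 mm and 8.59 degrees, less where a joint would pass 70% of its speed; a pose out of reach is approached as far as the arm can. A call with a number of a shift or a turn outside -1 to 1 is refused whole. A call with a gripper value outside its range is refused whole. The fingers move at their own pace and stop on an object; the grip force is fixed at half the most. Time passes only in rows, so rows that do not move let the fingers close. It gives the time, the measured TCP pose, the force, the opening and the grip force at its end, in the units of the state.
- get_obs(): the state, without advancing time (a new reading comes with each control period).
- get_image(name): name is "scene" or "top"; returns a dict with "image" (420x560x3 uint8, blue, green, red), "z_map" (420x560 float32, mm along the optical axis (not along the pixel's ray), 0 where there is no reading), "intrinsics" (3x3 intrinsics, pixels), "eye" and "orientation" of the camera in the world. Camera axes: x right, y down, z forward; pixel columns grow to the right and rows downward; lengths in mm; the calibration is good to about 2 mm. A picture is of the moment at which its call begins.
- close_job(): hands the job in; it is judged then, once.
The state is a dict: "t": time; "qpos": joint angles; "qvel": joint speeds; "joint_torque": joint torques, N m; "ee_pos": TCP position; "orientation": TCP orientation; "ft_force": force on the tool from outside, world axes, zero at the start; "moment": the same for the moment, N m; "width": finger opening in mm; "grasp_force": force on a finger pad.
Only numpy, scipy, OpenCV 4.12 (cv2) and the standard library are available. Lean on these libraries where they do the work, as an engineer would, in place of code of your own. Each camera call takes 0.05 s, during which the arm holds its last target. There are 200 camera calls.

## Working session

There is one attempt and no reset: what is moved stays moved. The work goes in short steps, Python scripts to look and compute and a tool call to move; the robot and the scene stay as the last step left them, time stands still between calls to the robot, and variables do not carry over. Pictures are saved under pics/ and viewed, at most 14 in all, crops included, and the job is handed in when it is done.

Besides the shell and the picture viewer there is one more tool, called after "Call:" as name(argument=value, ...), one argument or row to a line, values as JSON. jog_arm: Moves the arm, as the interface text tells. Its arguments: {"type":"object","properties":{"commands":{"type":"array","items":{"type":"array"}}},"required":["commands"]}

```bash
mkdir -p pics
cat > h.py <<'E'
import numpy as np, cv2
from scipy.spatial.transform import Rotation as R
from workcell import get_obs, get_image, close_job, pinch_z
def rot(o):
    o=np.array(o,float)
    return o if o.shape==(3,3) else (R.from_rotvec(o).as_matrix() if o.size==3 else R.from_quat(o).as_matrix())
def cloud(d):
    z=d["z_map"];K=np.array(d["intrinsics"]);v,u=np.indices(z.shape)
    p=np.stack([(u-K[0,2])/K[0,0]*z,(v-K[1,2])/K[1,1]*z,z],-1)
    return p@rot(d["orientation"]).T+np.array(d["eye"])
E
python3 - <<'E'
from h import *
import pickle
for n in("scene","top"):
    d=get_image(n);pickle.dump(d,open(n+".pkl","wb"));cv2.imwrite(f"pics/{n}0.png",d["image"]);print(n,d["eye"],d["orientation"],d["intrinsics"])
print(get_obs(),pinch_z)
E
```

```text
scene [326.4791559  569.90470734 821.39532722] [-0.5413788   2.72330485 -1.10758777] [[385.73947459   0.         282.7491323 ]
 [  0.         385.73947459 210.02287751]
 [  0.           0.           1.        ]]
top [ 388.26858551  -76.74383247 1063.99084422] [-2.07587357  2.15346663 -0.21257845] [[426.93111649   0.         277.32985899]
 [  0.         426.93111649 212.05843045]
 [  0.           0.           1.        ]]
{'t': 0.1, 'qpos': array([ 1.28499207e+00,  4.23740941e-01,  1.63059746e+00, -1.14253885e-05,
        1.08857771e+00, -1.90261373e-02]), 'qvel': array([ 0.00019801, -0.00132767, -0.00138124,  0.00021509,  0.0004446 ,
        0.00106944]), 'joint_torque': array([ 2.21916603e-04, -5.45611739e+01, -2.74322033e+01,  6.44576107e-02,
        1.87659130e-02, -6.42534405e-05]), 'ee_pos': array([164.62196837, 602.42427703, 222.00041335]), 'orientation': array([-4.17778776e-01, -3.11349666e+00,  2.05706858e-03]), 'ft_force': array([-0.22561777,  0.14626619,  0.4751183 ]), 'moment': array([-0.04998496, -0.01901852,  0.03430571]), 'grasp_force': 0.0, 'width': 87.63715886059651} 18.700000000000003
```

View pics/scene0.png

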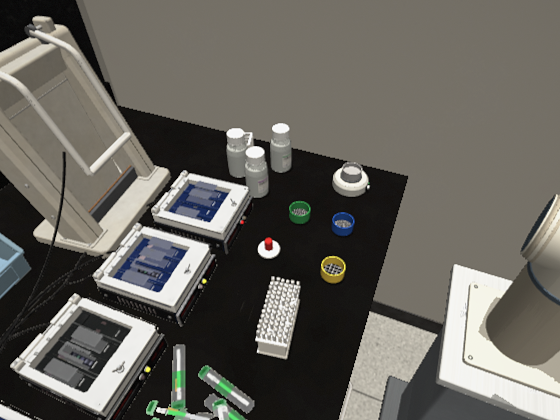

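View pics/top0.png

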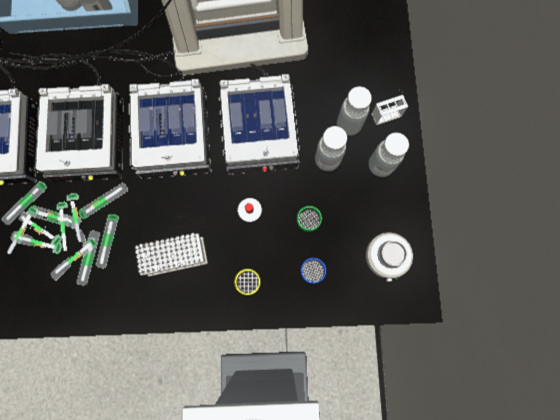

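The scene picture shows the pan on its shaker at (351,175), and blue, green, yellow and lid at (343,223), (299,212), (333,268) and (269,247). In the top picture they are at (393,254) for the pan, then (313,270), (309,218), (247,281) and (249,209). The bottles are around (330–390,150).

```bash
cat > m.py <<'E'
from h import *
from scipy.optimize import least_squares
def fit(P):  # robust fit of outer silhouette circle via radius-30/27 rim band
    f=lambda c:np.hypot(P[:,0]-c[0],P[:,1]-c[1])-28.5
    return least_squares(f,[*((P[:,:2].max(0)+P[:,:2].min(0))/2)],loss="soft_l1",f_scale=1.5).x
def sub(d,u,v,r):
    return cloud(d)[v-r:v+r,u-r:u+r].reshape(-1,3), d["image"][v-r:v+r,u-r:u+r].reshape(-1,3)
E
python3 - <<'E'
from m import *
import pickle
S={"pan":((393,254),(351,168),72),"blue":((313,270),(343,222),40),"green":((309,218),(299,211),40),"yellow":((247,281),(333,268),40),"lid":((249,209),(269,248),17)}
for i,n in enumerate(("top","scene")):
    d=pickle.load(open(n+".pkl","rb"))
    for k,s in S.items():
        P,c=sub(d,*s[i],26)
        for dz in [0]:
            m=abs(P[:,2]-s[2])<3.5; Q=P[m]
            # keep cluster
            Q=Q[np.hypot(*(Q[:,:2]-np.median(Q[:,:2],0)).T)<45]
            if len(Q)<8: print(n,k,len(Q));continue
            print(n,k,len(Q),"fit",fit(Q).round(1),"bbox",Q.min(0).round(1),Q.max(0).round(1),"mid",((Q.min(0)+Q.max(0))/2).round(1), "medz",np.median(Q[:,2]).round(1))
        if k=="lid":
            Q=P[P[:,2]>44];print("knob",len(Q),Q.min(0).round(1),Q.max(0).round(1))
    P=cloud(d).reshape(-1,3);
    if n=="top":
        for nm,(u0,u1,v0,v1) in {"rack":(130,212,228,280),"bC":(312,350,120,175),"bB":(365,412,128,180)}.items():
            Q=cloud(d)[v0:v1,u0:u1].reshape(-1,3);Q=Q[(Q[:,2]>20)];print(nm,Q.min(0).round(),Q.max(0).round())
E
```

```text
top pan 84 fit [ 483.2 -347.8] bbox [ 453.6 -377.8   68.6] [ 512.2 -318.8   74.7] mid [ 482.9 -348.3   71.7] medz 70.6
top blue 83 fit [ 452.3 -160.1] bbox [ 422.8 -188.3   36.5] [ 481.9 -130.8   43.3] mid [ 452.4 -159.5   39.9] medz 38.8
top green 81 fit [ 579.4 -156.8] bbox [ 549.7 -186.    36.5] [ 607.8 -127.1   42.8] mid [ 578.8 -156.5   39.7] medz 38.6
top yellow 82 fit [431.4  -2.2] bbox [402.7 -30.2  36.5] [459.6  27.   42.2] mid [431.2  -1.6  39.4] medz 38.7
top lid 274 fit [614.7  -8.7] bbox [582.3 -38.8  13.5] [639.   19.   19.7] mid [610.6  -9.9  16.6] medz 15.5
knob 57 [388.3 -76.7  44. ] [ 619.2   -1.1 1064. ]
rack [388. -77.  21.] [ 547.  254. 1064.]
bC [ 388. -272.   20.] [ 836.  -77. 1064.]
bB [ 388. -383.   20.] [ 748.  -77. 1064.]
scene pan 54 fit [ 486.4 -347.3] bbox [ 456.7 -378.1   68.7] [ 515.1 -316.9   74.1] mid [ 485.9 -347.5   71.4] medz 70.0
scene blue 59 fit [ 455.3 -159.7] bbox [ 425.3 -191.4   36.6] [ 484.1 -130.5   41.8] mid [ 454.7 -160.9   39.2] medz 38.5
scene green 54 fit [ 582.8 -156.6] bbox [ 553.5 -186.5   36.5] [ 612.8 -127.5   42.2] mid [ 583.2 -157.    39.4] medz 38.2
scene yellow 82 fit [434.1  -2.1] bbox [404.8 -32.1  36.5] [463.2  28.6  41.7] mid [434.   -1.7  39.1] medz 38.1
scene lid 193 fit [619.6 -18.3] bbox [585.2 -36.3  13.5] [642.4  20.4  20.2] mid [613.8  -8.   16.9] medz 15.7
knob 45 [326.5 -18.1  44.4] [623.7 569.9 821.4]
```

Run:
```python
from h import *
import pickle
for n in ("top","scene"):
    d=pickle.load(open(n+".pkl","rb"));P=cloud(d)[d["z_map"]>0]
    for nm,m in {"beyond":(P[:,1]<-410)&(P[:,2]>5)&(P[:,0]>200)&(P[:,0]<700),"front":(P[:,0]>640)&(P[:,0]<720)&(abs(P[:,1])<120)&(P[:,2]>30),"bottles":(P[:,0]>600)&(P[:,0]<760)&(P[:,1]<-150)&(P[:,1]>-420)&(P[:,2]>40),"rack":(P[:,0]<600)&(P[:,0]>350)&(P[:,1]>60)&(P[:,1]<300)&(P[:,2]>60)&(P[:,2]<120)}.items():
        Q=P[m];print(n,nm,len(Q),Q.min(0).round() if len(Q) else'',Q.max(0).round() if len(Q) else'')
```

```text
top beyond 30069 [ 200. -502.    5.] [ 700. -413.  490.]
top front 560 [ 707. -119.   30.] [720. 119.  93.]
top bottles 1902 [ 601. -383.   40.] [ 760. -167.  157.]
top rack 1757 [457.  98.  60.] [547. 254.  92.]
scene beyond 29288 [ 200. -508.    5.] [ 700. -492.  530.]
scene front 331 [ 709. -109.   30.] [720. 120.  92.]
scene bottles 1474 [ 689. -380.   40.] [ 760. -181.  155.]
scene rack 2013 [459.  99.  60.] [547. 257.  92.]
```

Call:
jog_arm(
  commands=[
    [1, [0, 0, 0], [0, 0, -0.17]],
    [1, [0, 0, 0], [0, 0, -0.17]],
    [1, [0, 0, 0], [0, 0, 0]],
    [1, [0, 0, 0], [0, 0, 0]],
  ],
)

```text
t: 0.5
ee_pos: [164.7, 602.7, 222.4]
orientation: [-0.005, -3.141, 0.001]
ft_force: [0.4, 0.0, -0.7]
width: 88.0
grasp_force: 0.0
```

Call:
jog_arm(
  commands=[
    [1, [-0.25, -0.4, 0], [0, 0, 0]],
    [1, [-0.25, -0.4, 0], [0, 0, 0]],
    [1, [-0.25, -0.4, 0], [0, 0, 0]],
    [1, [-0.25, -0.4, 0], [0, 0, 0]],
    [1, [-0.25, -0.4, 0], [0, 0, 0]],
    [1, [-0.25, -0.4, 0], [0, 0, 0]],
    [1, [-0.25, -0.4, 0], [0, 0, 0]],
    [1, [-0.25, -0.4, 0], [0, 0, 0]],
    [1, [0, 0, 0], [0, 0, 0]],
  ],
)

```text
t: 1.4
ee_pos: [366.8, 279.1, 222.8]
orientation: [0.013, 3.141, -0.001]
ft_force: [-1.7, 0.4, -0.4]
width: 87.6
grasp_force: 0.0
```

Call:
jog_arm(
  commands=[
    [1, [-0.1, -0.4, 0], [0, 0, 0]],
    [1, [-0.1, -0.4, 0], [0, 0, 0]],
    [1, [-0.1, -0.4, 0], [0, 0, 0]],
    [1, [-0.1, -0.4, 0], [0, 0, 0]],
    [1, [-0.1, -0.4, 0], [0, 0, 0]],
    [1, [-0.1, -0.4, 0], [0, 0, 0]],
    [1, [-0.1, -0.4, 0], [0, 0, 0]],
    [1, [-0.1, -0.4, 0], [0, 0, 0]],
    [1, [-0.1, -0.4, 0], [0, 0, 0]],
    [1, [0, 0, 0], [0, 0, 0]],
  ],
)

```text
t: 2.4
ee_pos: [456.5, -80.1, 223.0]
orientation: [0.01, 3.14, -0.001]
ft_force: [-0.5, -0.0, -0.3]
width: 87.7
grasp_force: 0.0
```

Call:
jog_arm(
  commands=[
    [1, [0.03, -0.4, 0], [0, 0, 0]],
    [1, [0, -0.4, 0], [0, 0, 0]],
    [1, [0, 0, 0.4], [0, 0, 0]],
    [1, [0, 0, 0.4], [0, 0, 0]],
    [1, [0, 0, 0.4], [0, 0, 0]],
    [1, [0, 0, 0.3], [0, 0, 0]],
    [1, [0, 0, 0], [0, 0, 0]],
    [1, [0, 0, 0], [0, 0, 0]],
  ],
)

```text
t: 3.2
ee_pos: [452.0, -156.2, 72.8]
orientation: [-0.0, -3.14, -0.001]
ft_force: [1.0, -0.1, 0.6]
width: 87.7
grasp_force: 0.0
```

Call:
jog_arm(
  commands=[
    [1, [-0.02, -0.04, 0.2], [0, 0, 0]],
    [1, [0, 0, 0.2], [0, 0, 0]],
    [1, [0, 0, 0.2], [0, 0, 0]],
    [1, [0, 0, 0.02], [0, 0, 0]],
    [1, [0, 0, 0], [0, 0, 0]],
    [1, [0, 0, 0], [0, 0, 0]],
  ],
)

```text
t: 3.8
ee_pos: [455.1, -161.3, 12.3]
orientation: [-0.0, 3.139, -0.001]
ft_force: [-0.3, -0.3, -0.2]
width: 87.6
grasp_force: 0.0
```

Call:
jog_arm(
  commands=[
    [-0.2, [0, 0, 0], [0, 0, 0]],
    [-0.2, [0, 0, 0], [0, 0, 0]],
    [-0.2, [0, 0, 0], [0, 0, 0]],
    [-0.2, [0, 0, 0], [0, 0, 0]],
    [-0.2, [0, 0, 0], [0, 0, 0]],
    [-0.2, [0, 0, 0], [0, 0, 0]],
    [-0.2, [0, 0, 0], [0, 0, 0]],
    [-0.2, [0, 0, 0], [0, 0, 0]],
  ],
)

```text
t: 4.6
ee_pos: [454.0, -161.1, 10.9]
orientation: [-0.0, 3.142, -0.0]
ft_force: [-0.1, -0.4, 5.3]
width: 58.4
grasp_force: 30.0
```

Call:
jog_arm(
  commands=[
    [-0.2, [0, 0, -0.3], [0, 0, 0]],
    [-0.2, [0, 0, -0.3], [0, 0, 0]],
    [-0.2, [0, 0, -0.3], [0, 0, 0]],
    [-0.2, [0, 0, -0.3], [0, 0, 0]],
    [-0.2, [-0.08, -0.47, 0], [0, 0, 0]],
    [-0.2, [-0.08, -0.47, 0], [0, 0, 0]],
    [-0.2, [-0.08, -0.47, 0], [0, 0, 0]],
    [-0.2, [-0.07, -0.46, 0], [0, 0, 0]],
    [-0.2, [0, 0, 0], [0, 0, 0]],
    [-0.2, [0, 0, 0], [0, 0, 0]],
  ],
)

```text
t: 5.6
ee_pos: [484.2, -348.4, 129.9]
orientation: [-0.003, -3.14, -0.002]
ft_force: [-0.4, 0.7, -0.8]
width: 58.8
grasp_force: 30.0
```

Run:
```python
from m import *
import pickle
ims=[]
for n in("top","scene"):
    d=get_image(n);pickle.dump(d,open(n+"1.pkl","wb"))
    o=get_obs();w=np.array([o["ee_pos"][0],o["ee_pos"][1],o["ee_pos"][2]+10])
    K=np.array(d["intrinsics"]);p=rot(d["orientation"]).T@(w-np.array(d["eye"]));u=K[0,0]*p[0]/p[2]+K[0,2];v=K[1,1]*p[1]/p[2]+K[1,2];print(n,u,v,o["ee_pos"],o["width"])
    u,v=int(np.clip(u,55,505)),int(np.clip(v,55,365));ims.append(cv2.resize(d["image"][v-55:v+55,u-55:u+55],None,fx=3.6,fy=3.6,interpolation=2));print(u-55,v-55)
cv2.imwrite("pics/b1.png",np.hstack(ims))
```

```text
top 402.43668932935975 249.49385019156145 [ 484.0407697  -347.25772888  129.82037027] 58.56037766824245
347 194
scene 355.0124605492985 150.3102209596227 [ 484.12715013 -346.69442211  129.99572744] 58.31559067600872
300 95
```

View pics/b1.png

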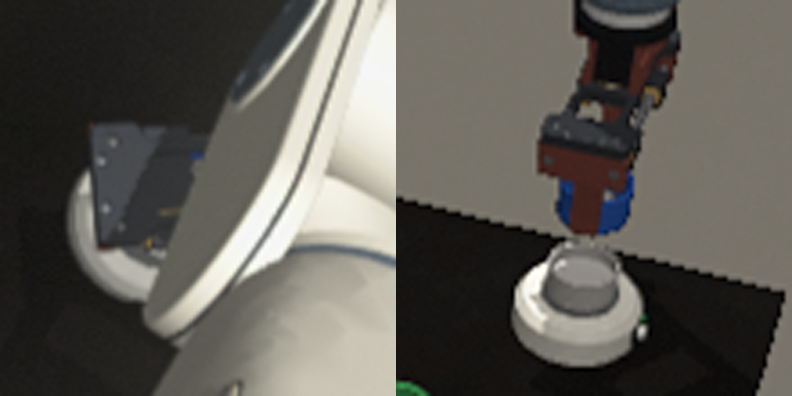

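The left crop (top camera) is mostly hidden by the arm. In the right crop the blue sieve hangs level at about (595,205), above the pan at (582,270). I'll lower it while watching the force.

Call:
jog_arm(
  commands=[
    [-0.2, [0, 0, 0.2], [0, 0, 0]],
    [-0.2, [0, 0, 0.2], [0, 0, 0]],
    [-0.2, [0, 0, 0.05], [0, 0, 0]],
    [-0.2, [0, 0, 0.03], [0, 0, 0]],
    [-0.2, [0, 0, 0], [0, 0, 0]],
    [-0.2, [0, 0, 0], [0, 0, 0]],
  ],
)

```text
t: 6.3
ee_pos: [485.5, -348.0, 83.5]
orientation: [-0.001, 3.141, -0.001]
ft_force: [-0.5, -0.7, -1.3]
width: 58.6
grasp_force: 30.0
```

Call:
jog_arm(
  commands=[
    [-0.2, [0, 0, 0.03], [0, 0, 0]],
    [-0.2, [0, 0, 0.03], [0, 0, 0]],
    [-0.2, [0, 0, 0.02], [0, 0, 0]],
    [-0.2, [0, 0, 0], [0, 0, 0]],
    [-0.2, [0, 0, 0], [0, 0, 0]],
  ],
)

```text
t: 6.8
ee_pos: [485.0, -348.1, 74.9]
orientation: [-0.0, 3.141, -0.0]
ft_force: [-1.3, 0.3, 3.5]
width: 58.6
grasp_force: 30.0
```

Call:
jog_arm(
  commands=[
    [1, [0, 0, 0], [0, 0, 0]],
    [1, [0, 0, 0], [0, 0, 0]],
    [1, [0, 0, 0], [0, 0, 0]],
    [1, [0, 0, 0], [0, 0, 0]],
    [1, [0, 0, -0.2], [0, 0, 0]],
    [1, [0, 0, -0.4], [0, 0, 0]],
    [1, [0, 0, -0.4], [0, 0, 0]],
    [1, [0, 0.4, 0], [0, 0, 0]],
    [1, [0, 0.4, 0], [0, 0, 0]],
    [1, [0, 0, 0], [0, 0, 0]],
  ],
)

```text
t: 7.8
ee_pos: [484.1, -264.4, 174.8]
orientation: [0.004, -3.14, -0.002]
ft_force: [-0.2, 0.0, -0.3]
width: 88.0
grasp_force: 0.0
```

```bash
cat > chk.py <<'E'
from m import *
import sys
zt=float(sys.argv[1]);cx,cy=484.6,-347.6
for n in("top","scene"):
    d=get_image(n);P=cloud(d);m=(np.hypot(P[...,0]-cx,P[...,1]-cy)<36)&(P[...,2]>zt-8)&(P[...,2]<zt+25);Q=P[m]
    if len(Q)<10: print(n,len(Q));continue
    h=np.percentile(Q[:,2],[50,90,98]).round(1);r=Q[abs(Q[:,2]-zt)<3.5];c=fit(r) if len(r)>8 else None
    if c is not None:
        A=np.c_[r[:,:2]-c,np.ones(len(r))];g=np.linalg.lstsq(A,r[:,2],rcond=None)[0]
        print(n,len(r),"z",h,"c",c.round(1),"plane",g.round(3))
    if n=="scene" or len(sys.argv)>3:cv2.imwrite(f"pics/{sys.argv[2]}_{n}.png",cv2.resize(d["image"][60:300,220:400] if n=="scene" else d["image"][160:330,200:460],None,fx=2.4,fy=2.4,interpolation=2))
print(get_obs()["ee_pos"].round(1))
E
python3 chk.py 104 blue
```

```text
top 5
scene 34 z [100.5 104.  104.5] c [ 486.3 -345.9] plane [1.0000e-03 1.2000e-02 1.0275e+02]
[ 485.2 -267.5  174.9]
```

Blue is home: its rim is level at 104 mm and its centre is within 1.5 mm of the pan. Next is green.

Call:
jog_arm(
  commands=[
    [1, [-0.32, 0.37, 0], [0, 0, 0]],
    [1, [-0.32, 0.37, 0], [0, 0, 0]],
    [1, [-0.32, 0.36, 0], [0, 0, 0]],
    [1, [0, 0, 0.4], [0, 0, 0]],
    [1, [0, 0, 0.4], [0, 0, 0]],
    [1, [0, 0, 0.2], [0, 0, 0]],
    [1, [0, 0, 0], [0, 0, 0]],
    [1, [0, 0, 0], [0, 0, 0]],
  ],
)

```text
t: 8.7
ee_pos: [581.3, -158.9, 74.6]
orientation: [-0.001, -3.141, 0.0]
ft_force: [-0.8, 1.0, 0.3]
width: 87.9
grasp_force: 0.0
```

Call:
jog_arm(
  commands=[
    [1, [0, 0.01, 0.2], [0, 0, 0]],
    [1, [0, 0.01, 0.2], [0, 0, 0]],
    [1, [0, 0, 0.2], [0, 0, 0]],
    [1, [0, 0, 0.03], [0, 0, 0]],
    [1, [0, 0, 0], [0, 0, 0]],
    [1, [0, 0, 0], [0, 0, 0]],
  ],
)

```text
t: 9.3
ee_pos: [582.2, -156.6, 13.3]
orientation: [0.0, 3.139, -0.001]
ft_force: [0.1, -0.3, -0.0]
width: 88.0
grasp_force: 0.0
```

Call:
jog_arm(
  commands=[
    [-0.2, [0, 0, 0], [0, 0, 0]],
    [-0.2, [0, 0, 0], [0, 0, 0]],
    [-0.2, [0, 0, 0], [0, 0, 0]],
    [-0.2, [0, 0, 0], [0, 0, 0]],
    [-0.2, [0, 0, 0], [0, 0, 0]],
    [-0.2, [0, 0, 0], [0, 0, 0]],
    [-0.2, [0, 0, 0], [0, 0, 0]],
  ],
)

```text
t: 10.0
ee_pos: [581.1, -156.1, 12.0]
orientation: [-0.0, 3.141, -0.0]
ft_force: [-0.4, -0.1, 5.1]
width: 58.7
grasp_force: 30.0
```

Call:
jog_arm(
  commands=[
    [-0.2, [0, 0, -0.3], [0, 0, 0]],
    [-0.2, [0, 0, -0.4], [0, 0, 0]],
    [-0.2, [0, 0, -0.4], [0, 0, 0]],
    [-0.2, [0, 0, -0.4], [0, 0, 0]],
    [-0.2, [0.24, -0.4, 0], [0, 0, 0]],
    [-0.2, [0.24, -0.4, 0], [0, 0, 0]],
    [-0.2, [0.24, -0.4, 0], [0, 0, 0]],
    [-0.2, [0.24, -0.4, 0], [0, 0, 0]],
    [-0.2, [0, -0.31, 0], [0, 0, 0]],
    [-0.2, [0, 0, 0], [0, 0, 0]],
  ],
)

```text
t: 11.0
ee_pos: [484.3, -350.6, 161.6]
orientation: [0.006, 3.141, -0.002]
ft_force: [0.7, -0.5, -0.6]
width: 59.2
grasp_force: 30.0
```

Call:
jog_arm(
  commands=[
    [-0.2, [0, 0, 0], [0, 0, 0]],
    [-0.2, [0, 0, 0], [0, 0, 0]],
  ],
)

```text
t: 11.2
ee_pos: [484.8, -345.9, 161.2]
orientation: [0.001, -3.141, -0.002]
ft_force: [0.2, 0.4, -1.1]
width: 58.8
grasp_force: 30.0
```

Call:
jog_arm(
  commands=[
    [-0.2, [0, -0.01, 0.2], [0, 0, 0]],
    [-0.2, [0, 0, 0.2], [0, 0, 0]],
    [-0.2, [0, 0, 0.05], [0, 0, 0]],
    [-0.2, [0, 0, 0], [0, 0, 0]],
    [-0.2, [0, 0, 0], [0, 0, 0]],
  ],
)

```text
t: 11.7
ee_pos: [485.6, -347.7, 117.3]
orientation: [-0.002, 3.141, -0.0]
ft_force: [0.1, -0.2, -0.8]
width: 59.0
grasp_force: 30.0
```

Call:
jog_arm(
  commands=[
    [-0.2, [0, 0, 0.03], [0, 0, 0]],
    [-0.2, [0, 0, 0.03], [0, 0, 0]],
    [-0.2, [0, 0, 0.03], [0, 0, 0]],
    [-0.2, [0, 0, 0], [0, 0, 0]],
    [-0.2, [0, 0, 0], [0, 0, 0]],
  ],
)

```text
t: 12.2
ee_pos: [485.1, -348.2, 108.0]
orientation: [-0.0, 3.141, -0.0]
ft_force: [-0.1, 0.6, 2.8]
width: 58.9
grasp_force: 30.0
```

Call:
jog_arm(
  commands=[
    [1, [0, 0, 0], [0, 0, 0]],
    [1, [0, 0, 0], [0, 0, 0]],
    [1, [0, 0, 0], [0, 0, 0]],
    [1, [0, 0, 0], [0, 0, 0]],
    [1, [0, 0, -0.2], [0, 0, 0]],
    [1, [0, 0, -0.4], [0, 0, 0]],
    [1, [0, 0, -0.4], [0, 0, 0]],
    [1, [0, 0.4, 0], [0, 0, 0]],
    [1, [0, 0.4, 0], [0, 0, 0]],
    [1, [0, 0, 0], [0, 0, 0]],
  ],
)

```text
t: 13.2
ee_pos: [484.2, -264.5, 207.8]
orientation: [0.004, -3.141, -0.002]
ft_force: [-0.9, 0.2, 0.1]
width: 88.2
grasp_force: 0.0
```

```bash
python3 chk.py 136 green
```

```text
top 26 z [134.6 136.7 137.5] c [ 484.1 -347.3] plane [3.9000e-02 9.0000e-03 1.3583e+02]
scene 39 z [133.2 136.1 136.5] c [ 487.1 -345.3] plane [-9.0000e-03  1.1000e-02  1.3472e+02]
[ 485.2 -267.6  208. ]
```

View pics/green_scene.png

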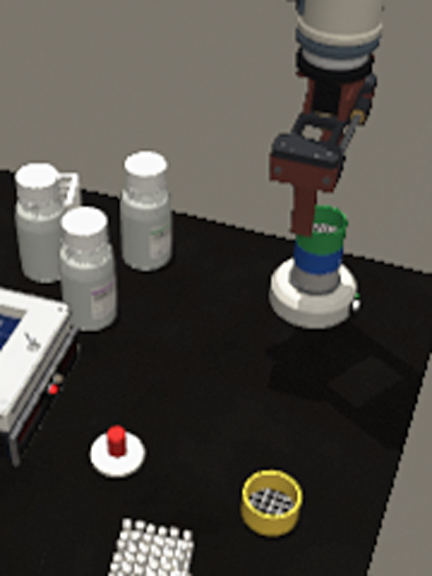

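In the crop, green sits on blue at (320,235) and its rim measures level at 136 mm. Yellow is still standing at (271,500) and the lid at (117,452). Yellow is next.

Call:
jog_arm(
  commands=[
    [1, [0.09, 0.44, 0], [0, 0, 0]],
    [1, [0.09, 0.44, 0], [0, 0, 0]],
    [1, [0.09, 0.44, 0], [0, 0, 0]],
    [1, [0.09, 0.44, 0], [0, 0, 0]],
    [1, [0.09, 0.44, 0], [0, 0, 0]],
    [1, [0.07, 0.44, 0], [0, 0, 0]],
    [1, [0, 0, 0.4], [0, 0, 0]],
    [1, [0, 0, 0.4], [0, 0, 0]],
    [1, [0, 0, 0], [0, 0, 0]],
    [1, [0, 0, 0], [0, 0, 0]],
  ],
)

```text
t: 14.3
ee_pos: [433.1, -4.7, 127.7]
orientation: [-0.001, -3.14, 0.0]
ft_force: [0.1, -0.6, -0.3]
width: 87.9
grasp_force: 0.0
```

Call:
jog_arm(
  commands=[
    [1, [0, 0.02, 0.3], [0, 0, 0]],
    [1, [0, 0, 0.3], [0, 0, 0]],
    [1, [0, 0, 0.3], [0, 0, 0]],
    [1, [0, 0, 0.2], [0, 0, 0]],
    [1, [0, 0, 0.05], [0, 0, 0]],
    [1, [0, 0, 0], [0, 0, 0]],
    [1, [0, 0, 0], [0, 0, 0]],
  ],
)

```text
t: 15.0
ee_pos: [434.4, -2.4, 14.1]
orientation: [0.0, 3.139, -0.0]
ft_force: [0.1, -0.1, -0.2]
width: 87.7
grasp_force: 0.0
```

Call:
jog_arm(
  commands=[
    [-0.2, [0, 0, 0], [0, 0, 0]],
    [-0.2, [0, 0, 0], [0, 0, 0]],
    [-0.2, [0, 0, 0], [0, 0, 0]],
    [-0.2, [0, 0, 0], [0, 0, 0]],
    [-0.2, [0, 0, 0], [0, 0, 0]],
    [-0.2, [0, 0, 0], [0, 0, 0]],
    [-0.2, [0, 0, 0], [0, 0, 0]],
  ],
)

```text
t: 15.7
ee_pos: [433.1, -2.0, 13.0]
orientation: [-0.001, 3.141, -0.0]
ft_force: [-2.2, -0.3, 7.3]
width: 60.3
grasp_force: 30.0
```

Call:
jog_arm(
  commands=[
    [-0.2, [0, 0, -0.3], [0, 0, 0]],
    [-0.2, [0, 0, -0.4], [0, 0, 0]],
    [-0.2, [0, 0, -0.4], [0, 0, 0]],
    [-0.2, [0, 0, -0.4], [0, 0, 0]],
    [-0.2, [0, 0, -0.3], [0, 0, 0]],
    [-0.2, [-0.13, -0.4, 0], [0, 0, 0]],
    [-0.2, [-0.13, -0.4, 0], [0, 0, 0]],
    [-0.2, [-0.13, -0.4, 0], [0, 0, 0]],
    [-0.2, [-0.13, -0.4, 0], [0, 0, 0]],
    [-0.2, [0, 0, 0], [0, 0, 0]],
  ],
)

```text
t: 16.7
ee_pos: [486.5, -166.0, 192.8]
orientation: [0.005, 3.14, -0.002]
ft_force: [-0.8, 0.7, -0.3]
width: 60.1
grasp_force: 30.0
```

Call:
jog_arm(
  commands=[
    [-0.2, [0, -0.4, 0], [0, 0, 0]],
    [-0.2, [0, -0.4, 0], [0, 0, 0]],
    [-0.2, [0, -0.4, 0], [0, 0, 0]],
    [-0.2, [0, -0.4, 0], [0, 0, 0]],
    [-0.2, [0, -0.26, 0], [0, 0, 0]],
    [-0.2, [0, 0, 0], [0, 0, 0]],
    [-0.2, [0, 0, 0], [0, 0, 0]],
    [-0.2, [0, 0, 0], [0, 0, 0]],
  ],
)

```text
t: 17.5
ee_pos: [484.6, -346.4, 192.3]
orientation: [0.002, -3.141, -0.002]
ft_force: [-0.3, 0.5, -0.4]
width: 60.2
grasp_force: 30.0
```

Call:
jog_arm(
  commands=[
    [-0.2, [0, -0.01, 0.2], [0, 0, 0]],
    [-0.2, [0, 0, 0.15], [0, 0, 0]],
    [-0.2, [0, 0, 0.07], [0, 0, 0]],
    [-0.2, [0, 0, 0], [0, 0, 0]],
    [-0.2, [0, 0, 0], [0, 0, 0]],
  ],
)

```text
t: 18.0
ee_pos: [485.2, -348.8, 150.8]
orientation: [0.001, -3.141, -0.0]
ft_force: [-0.6, 0.0, -0.3]
width: 60.6
grasp_force: 30.0
```

Call:
jog_arm(
  commands=[
    [-0.2, [0, 0.01, 0.03], [0, 0, 0]],
    [-0.2, [0, 0, 0.03], [0, 0, 0]],
    [-0.2, [0, 0, 0.03], [0, 0, 0]],
    [-0.2, [0, 0, 0], [0, 0, 0]],
    [-0.2, [0, 0, 0], [0, 0, 0]],
  ],
)

```text
t: 18.5
ee_pos: [485.0, -348.1, 141.6]
orientation: [0.0, -3.142, -0.0]
ft_force: [-0.3, 0.1, -1.3]
width: 60.1
grasp_force: 30.0
```

Call:
jog_arm(
  commands=[
    [-0.2, [0, 0, 0.01], [0, 0, 0]],
    [-0.2, [0, 0, 0], [0, 0, 0]],
    [-0.2, [0, 0, 0], [0, 0, 0]],
  ],
)

```text
t: 18.8
ee_pos: [485.1, -348.2, 141.1]
orientation: [-0.0, 3.141, -0.001]
ft_force: [-0.5, 0.7, 3.6]
width: 60.2
grasp_force: 30.0
```

Contact came at the expected height, so I'll release and check.

Call:
jog_arm(
  commands=[
    [1, [0, 0, 0], [0, 0, 0]],
    [1, [0, 0, 0], [0, 0, 0]],
    [1, [0, 0, 0], [0, 0, 0]],
    [1, [0, 0, 0], [0, 0, 0]],
    [1, [0, 0, -0.2], [0, 0, 0]],
    [1, [0, 0, -0.4], [0, 0, 0]],
    [1, [0, 0, -0.4], [0, 0, 0]],
    [1, [0, 0.4, 0], [0, 0, 0]],
    [1, [0, 0.4, 0], [0, 0, 0]],
    [1, [0, 0, 0], [0, 0, 0]],
  ],
)

```text
t: 19.8
ee_pos: [484.3, -264.5, 240.8]
orientation: [0.004, -3.141, -0.002]
ft_force: [-0.6, 0.3, 0.6]
width: 87.7
grasp_force: 0.0
```

```bash
python3 chk.py 168 yellow
python3 - <<'E'
from m import *
for n in("top","scene"):
    P=cloud(get_image(n));
    for lo,hi in((13,18),(45,52)):
        Q=P[(abs(P[...,0]-612)<45)&(abs(P[...,1]+9)<45)&(P[...,2]>lo)&(P[...,2]<hi)];print(n,lo,len(Q),Q.min(0).round(1),Q.max(0).round(1),((Q.min(0)+Q.max(0))/2).round(1))
E
```

```text
top 30 z [165.2 167.6 168.8] c [ 484.  -346.9] plane [-1.13000e-01  3.40000e-02  1.63444e+02]
scene 38 z [164.6 167.1 168.6] c [ 487.3 -346.8] plane [-2.80000e-02  1.00000e-03  1.66136e+02]
[ 485.2 -267.5  240.9]
top 13 267 [581.9 -38.9  13. ] [639.2  19.   17.9] [610.6  -9.9  15.4]
top 45 34 [601.1 -18.3  45.2] [618.4  -1.4  50.1] [609.7  -9.8  47.6]
scene 13 200 [585.1 -38.   13. ] [641.7  19.2  18. ] [613.4  -9.4  15.5]
scene 45 29 [605.4 -19.3  45.1] [622.5   2.   48.4] [614.   -8.7  46.7]
```

View pics/yellow_scene.png

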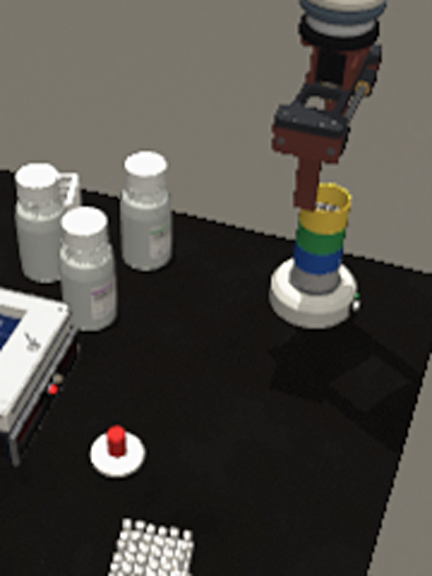

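Yellow is home on top of the tower at (328,210), with its rim level at 168 mm. Next is the lid, with its knob at (117,440) in the crop; measured at about (612, −9.6).

Call:
jog_arm(
  commands=[
    [1, [-0.21, 0.43, 0], [0, 0, 0]],
    [1, [-0.21, 0.43, 0], [0, 0, 0]],
    [1, [-0.21, 0.43, 0], [0, 0, 0]],
    [1, [-0.21, 0.43, 0], [0, 0, 0]],
    [1, [-0.21, 0.43, 0], [0, 0, 0]],
    [1, [-0.22, 0.43, 0], [0, 0, 0]],
    [1, [0, 0, 0.4], [0, 0, 0]],
    [1, [0, 0, 0.4], [0, 0, 0]],
    [1, [0, 0, 0], [0, 0, 0]],
    [1, [0, 0, 0], [0, 0, 0]],
  ],
)

```text
t: 21.0
ee_pos: [612.0, -10.9, 160.5]
orientation: [-0.001, -3.14, 0.0]
ft_force: [0.7, 0.2, -0.6]
width: 87.8
grasp_force: 0.0
```

Call:
jog_arm(
  commands=[
    [0.3, [0, 0, 0.4], [0, 0, 0]],
    [0.3, [0, 0, 0.3], [0, 0, 0]],
    [0.3, [0, 0, 0], [0, 0, 0]],
    [0.3, [0, 0, 0], [0, 0, 0]],
    [0.3, [0, 0, 0], [0, 0, 0]],
  ],
)

```text
t: 21.5
ee_pos: [613.9, -10.5, 93.4]
orientation: [0.0, 3.137, -0.0]
ft_force: [1.1, -0.2, 0.2]
width: 57.1
grasp_force: 0.0
```

Call:
jog_arm(
  commands=[
    [0.3, [0, 0, 0.3], [0, 0, 0]],
    [0.3, [0, 0, 0.3], [0, 0, 0]],
    [0.3, [0, 0, 0.08], [0, 0, 0]],
    [0.3, [0, 0, 0], [0, 0, 0]],
    [0.3, [0, 0, 0], [0, 0, 0]],
    [0.3, [0, 0, 0], [0, 0, 0]],
  ],
)

```text
t: 22.1
ee_pos: [613.2, -10.0, 24.5]
orientation: [-0.0, 3.139, -0.0]
ft_force: [0.1, -0.6, -0.1]
width: 57.0
grasp_force: 0.0
```

Call:
jog_arm(
  commands=[
    [0.3, [0, 0, 0.02], [0, 0, 0]],
    [-0.8, [0, 0, 0], [0, 0, 0]],
    [-0.8, [0, 0, 0], [0, 0, 0]],
    [-0.8, [0, 0, 0], [0, 0, 0]],
    [-0.8, [0, 0, 0], [0, 0, 0]],
    [-0.8, [0, 0, 0], [0, 0, 0]],
    [-0.8, [0, 0, 0], [0, 0, 0]],
    [-0.8, [0, 0, 0], [0, 0, 0]],
    [-0.8, [0, 0, 0], [0, 0, 0]],
  ],
)

```text
t: 23.0
ee_pos: [611.9, -10.0, 20.6]
orientation: [0.0, -3.142, 0.0]
ft_force: [-0.1, 0.4, 0.4]
width: 21.3
grasp_force: 30.0
```

Call:
jog_arm(
  commands=[
    [-0.8, [0, 0, -0.3], [0, 0, 0]],
    [-0.8, [0, 0, -0.4], [0, 0, 0]],
    [-0.8, [0, 0, -0.4], [0, 0, 0]],
    [-0.8, [0, 0, -0.4], [0, 0, 0]],
    [-0.8, [0, 0, -0.4], [0, 0, 0]],
    [-0.8, [0.25, 0, -0.2], [0, 0, 0]],
    [-0.8, [0.25, -0.3, 0], [0, 0, 0]],
    [-0.8, [0.25, -0.3, 0], [0, 0, 0]],
    [-0.8, [0.25, -0.3, 0], [0, 0, 0]],
    [-0.8, [0.27, -0.3, 0], [0, 0, 0]],
  ],
)

```text
t: 24.0
ee_pos: [483.8, -130.9, 230.7]
orientation: [-0.001, 3.141, -0.0]
ft_force: [1.9, 0.3, -0.4]
width: 21.1
grasp_force: 30.0
```

Call:
jog_arm(
  commands=[
    [-0.8, [0, -0.4, 0], [0, 0, 0]],
    [-0.8, [0, -0.4, 0], [0, 0, 0]],
    [-0.8, [0, -0.4, 0], [0, 0, 0]],
    [-0.8, [0, -0.4, 0], [0, 0, 0]],
    [-0.8, [0, -0.4, 0], [0, 0, 0]],
    [-0.8, [0, -0.18, 0], [0, 0, 0]],
    [-0.8, [0, 0, 0], [0, 0, 0]],
    [-0.8, [0, 0, 0], [0, 0, 0]],
    [-0.8, [0, 0, 0], [0, 0, 0]],
  ],
)

```text
t: 24.9
ee_pos: [484.9, -346.5, 230.5]
orientation: [0.002, -3.141, -0.001]
ft_force: [-0.8, 0.9, -1.7]
width: 21.3
grasp_force: 30.0
```

```bash
python3 chk.py 217 lid0
```

```text
scene 22 z [225.2 234.8 240.8] c [ 488.  -345.2] plane [-3.00000e-03  2.50000e-02  2.18014e+02]
[ 485.1 -346.6  230.8]
```

View pics/lid0_scene.png

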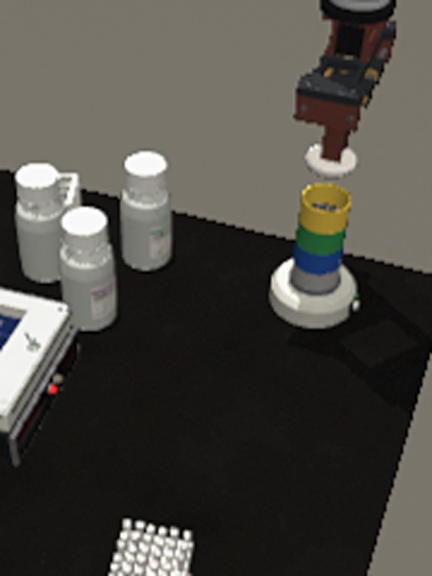

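The lid hangs level at (331,160), directly above the yellow sieve at (326,205). Lowering.

Call:
jog_arm(
  commands=[
    [-0.8, [0, -0.01, 0.2], [0, 0, 0]],
    [-0.8, [0, 0, 0.15], [0, 0, 0]],
    [-0.8, [0, 0, 0.06], [0, 0, 0]],
    [-0.8, [0, 0, 0], [0, 0, 0]],
    [-0.8, [0, 0, 0], [0, 0, 0]],
  ],
)

```text
t: 25.5
ee_pos: [485.2, -349.0, 189.9]
orientation: [-0.001, 3.142, -0.0]
ft_force: [-0.6, 0.9, 0.0]
width: 21.1
grasp_force: 30.0
```

Call:
jog_arm(
  commands=[
    [-0.8, [0, 0, 0.03], [0, 0, 0]],
    [-0.8, [0, 0, 0.02], [0, 0, 0]],
    [-0.8, [0, 0, 0.02], [0, 0, 0]],
    [-0.8, [0, 0, 0], [0, 0, 0]],
    [-0.8, [0, 0, 0], [0, 0, 0]],
  ],
)

```text
t: 26.0
ee_pos: [484.9, -349.1, 182.7]
orientation: [0.0, -3.142, -0.0]
ft_force: [-0.2, -0.2, -0.3]
width: 21.4
grasp_force: 30.0
```

Call:
jog_arm(
  commands=[
    [-0.8, [0, 0.01, 0.01], [0, 0, 0]],
    [-0.8, [0, 0, 0.01], [0, 0, 0]],
    [-0.8, [0, 0, 0], [0, 0, 0]],
    [-0.8, [0, 0, 0], [0, 0, 0]],
  ],
)

```text
t: 26.4
ee_pos: [485.0, -348.0, 180.7]
orientation: [0.0, -3.142, 0.0]
ft_force: [-0.5, 0.5, -0.7]
width: 21.0
grasp_force: 30.0
```

Call:
jog_arm(
  commands=[
    [-0.8, [0, 0, 0.01], [0, 0, 0]],
    [-0.8, [0, 0, 0], [0, 0, 0]],
    [-0.8, [0, 0, 0], [0, 0, 0]],
  ],
)

```text
t: 26.7
ee_pos: [485.2, -348.2, 180.5]
orientation: [-0.0, 3.141, -0.001]
ft_force: [-1.7, 1.6, 5.4]
width: 21.3
grasp_force: 30.0
```

Contact at 180.5 mm against an expected 181. Opening gently, then withdrawing straight up.

Call:
jog_arm(
  commands=[
    [0.3, [0, 0, 0], [0, 0, 0]],
    [0.3, [0, 0, 0], [0, 0, 0]],
    [0.3, [0, 0, 0], [0, 0, 0]],
    [0.3, [0, 0, 0], [0, 0, 0]],
    [0.3, [0, 0, -0.2], [0, 0, 0]],
    [0.3, [0, 0, -0.4], [0, 0, 0]],
    [0.3, [0, 0, -0.3], [0, 0, 0]],
    [0.3, [0, 0.4, 0], [0, 0, 0]],
    [0.3, [0, 0.4, 0], [0, 0, 0]],
    [0.3, [0, 0.4, 0], [0, 0, 0]],
  ],
)

```text
t: 27.7
ee_pos: [484.7, -227.0, 269.9]
orientation: [0.001, 3.141, -0.0]
ft_force: [-0.7, -0.3, -0.1]
width: 57.1
grasp_force: 0.0
```

Call:
jog_arm(
  commands=[
    [0.3, [0, 0.4, 0], [0, 0, 0]],
    [0.3, [0, 0.4, 0], [0, 0, 0]],
    [0.3, [0, 0, 0], [0, 0, 0]],
    [0.3, [0, 0, 0], [0, 0, 0]],
    [0.3, [0, 0, 0], [0, 0, 0]],
  ],
)

```text
t: 28.2
ee_pos: [485.2, -148.8, 269.8]
orientation: [0.0, 3.141, -0.001]
ft_force: [0.4, -0.6, -1.0]
width: 57.6
grasp_force: 0.0
```

```bash
python3 chk.py 177 lid1
python3 - <<'E'
from h import *
for n in("top","scene"):
    d=get_image(n);P=cloud(d)
    for lo,hi in((173,180),(202,212)):
        Q=P[(np.hypot(P[...,0]-485,P[...,1]+348)<40)&(P[...,2]>lo)&(P[...,2]<hi)]
        if len(Q):print(n,lo,len(Q),Q.min(0).round(1),Q.max(0).round(1),((Q.min(0)+Q.max(0))/2).round(1))
E
```

```text
top 383 z [175.2 178.2 196.8] c [ 486.9 -354.8] plane [5.000e-03 6.000e-03 1.755e+02]
scene 110 z [175.8 193.8 200.2] c [ 495.1 -356. ] plane [ 1.20000e-02 -9.00000e-03  1.76178e+02]
[ 485.  -149.2  269.6]
top 173 400 [ 456.1 -374.4  173. ] [ 512.9 -322.2  179.8] [ 484.5 -348.3  176.4]
top 202 79 [ 475.6 -356.2  202.4] [ 494.1 -336.5  210.1] [ 484.8 -346.3  206.2]
scene 173 118 [ 459.3 -369.6  173.1] [ 504.1 -317.3  178.8] [ 481.7 -343.4  175.9]
scene 202 29 [ 477.4 -355.8  202.1] [ 494.4 -336.7  208.4] [ 485.9 -346.3  205.3]
```

View pics/lid1_scene.png

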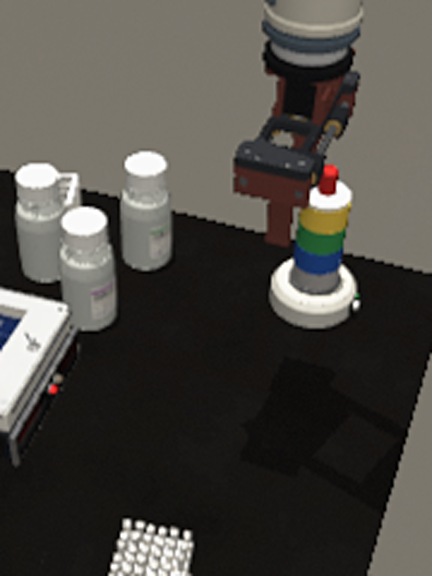

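The tower stands straight at (325,235): blue, green, yellow, then the lid with its disc at about 177 mm and level. The knob top is at about 208 mm. The bottles haven't moved and the gripper is clear, so I'll hand in.

```bash
python3 -c "
from h import *
print(close_job())"
```

```text
the job is handed in; nothing more can be done
None
```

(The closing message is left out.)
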